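# Log in and hold the glass check cell in the light gate

## Task

Check the light gate with its glass check cell. First take the pen scanner from its stand, hold it still for two seconds, pointing straight down about 5 cm above the middle of the striped label on the rack, and stand it back in its stand. Then take the tall rectangular cell (not the short one or the round vial) out of the rack by its narrow frosted faces only, upper half, never touching the clear windows, and finish while holding it upright and still, midway between the gate's two lenses, windows facing the lenses and its ring mark centred on the line between them, your fingers clear of the beam and the cell clear of the gate; do not put it down or let go, and leave the short cell, the vial, the small white cup and the dropper bottle where they are.

Things in the scene. Friction and masses are not known exactly. Their poses are not given: they have to be found in the camera images.
- scanner_center (a point): Pen scanner, loose, about 0.11 kg: upright round pen 135 mm tall, half-way point of its height. Handle 24 mm in diameter from 52 to 135 mm above the nose (grip it there, best about 100 mm above the nose, any yaw); a collar 36 mm in diameter from 40 to 52 mm above the nose; below it a nose 20 mm in diameter. z is up along the pen.
- scanner_nose (a point): The scanner's lower tip, from which it looks; 67.5 mm below scanner_center. z is up along the pen. The nose is 10 mm above the worktop when the scanner is in its stand.
- scanner: The pen scanner as a whole; its origin is the nose.
- stand: Scanner stand, fixed: round grey cup 50 mm tall, 42 mm across (56 mm at the foot), open bore 28 mm across; the collar of the scanner rests on its rim and the nose hangs in the bore. Origin under its centre, z up.
- rack: Rack, fixed: grey block 190 x 56 x 25 mm, origin under its centre; its x runs along its length (the label is at the -x end), y across. Three equal pockets 19 (x) x 31 (y) mm, 15 mm deep, floor 10 mm above the worktop, at x = -20, +25 and +70 mm; the tall cell, the short cell and the vial stand in them in varying order.
- label (a point): Middle of the striped square label, 38 x 38 mm, flat on top of the rack at its -x end, 26 mm above the worktop.
- cell_center (a point): Tall check cell, loose, about 0.05 kg: upright rectangular glass block 70 mm tall, this is its centre, 35 mm above its foot. 28 mm across y: its two narrow faces (14 mm wide, at +-y) are frosted white, to be gripped across y. 16 mm across x: its two broad faces (22 mm wide, at +-x) are the clear windows. White foot and cap. z up. It stands 15 mm deep in its pocket with its y across the rack.
- cell_ring (a point): The middle of the cell's ring marks (14 mm circles, one on each window), on the cell's vertical axis, 18 mm above its foot and 17 mm below cell_center; axes as the cell's. This point belongs in the beam.
- cell: The tall check cell as a whole; origin at the centre of its foot, axes as cell_center.
- cell_window_a: The clear window on the cell's -x side (origin and axes those of the cell). Not to be touched by the fingers.
- cell_window_b: The clear window on the cell's +x side (origin and axes those of the cell). Not to be touched by the fingers.
- gate: Light gate, fixed: base 56 (x) x 150 (y) x 12 mm with two white posts 98 mm tall, each with a round black lens barrel 24 mm across that faces the other; 80 mm free between the barrels, 92 mm between the posts. Origin under its centre; the beam runs along its y, its x sides are open.
- gate_beam (a point): Midpoint between the two lenses on the line that joins them, 75 mm above the worktop; y runs along the beam, z up.
- short_cell_center (a point): Centre of the short cell, loose: same shape and footprint as the tall cell but 45 mm tall, without ring. Leave it in the rack.
- vial_center (a point): Centre of the round vial, loose: 16 mm in diameter, 58 mm tall with white cap. Leave it in the rack.
- cup: Small white waisted cup, 42 x 42 x 32 mm, bystander; origin under its centre.
- dropper: Brown dropper bottle, 33 x 34 x 102 mm, bystander; origin under its centre.
There are look-alikes about, which are no part of the job. Leave any yellow look-alike of the cell alone.

How it is judged:
By the outcome, as a careful person would: the job done as asked, in the order asked, and still so for the second after the job is handed in, while the arm keeps its last pose, push and grip.
It also fails if it takes over 58 s, if anything falls off the work surface, if the arm or the gripper's body presses on something with over 40 N, if the wrist force passes 120 N, or if a joint passes its speed limit or range.

## Robot

A 6-joint arm with a two-finger parallel gripper is mounted at the origin on a cart in front of the work surface, level with it; the furniture and walls round the work are solid. World frame = base frame: x ahead of the robot, y to its left, z up, the work surface at z = 0. Lengths are in m, angles in rad, forces in N, time in s.
With the tool pointing down it reaches from about 0.325 to 0.85 m from the base axis. Payload 4.4 kg.
Tool frame: the origin (TCP) lies between the finger pads; the fingertips stand tips_ahead ahead of it and the grasp point (between the pads) lies 6 mm ahead of it (tips_ahead is the distance from the TCP to the fingertips, in m); z points along the fingers, y is the line along which they close (so a half turn about z gives the same grasp; the last joint's range is limited). The gripper opens to 94 mm and grips with 3 to 60 N. Pads are 16 mm wide; open, the fingers measure 119 mm over their backs; the gripper's body (75 mm by 177 mm) begins 78 mm behind the grasp point.
Start: joints at [-1.284, 0.207, 1.542, -0, 1.393, -0.15], TCP at [0.243, -0.521, 0.23] pointing down, gripper open.
Joint ranges: [-2.73, 2.73], [-0.86, 2.22], [0.23, 2.46], [-1.11, 4.25], [0.08, 2.63], [-2.82, 2.82]. Speed limits (rad/s): [2.79, 2.79, 3.14, 3.14, 3.14, 3.14].

## Interface

Orientations are given as [roll, pitch, yaw] about the fixed x, y, z axes, in that order (R = Rz(yaw) Ry(pitch) Rx(roll)).
In Python, from bench import get_obs, read_camera, hand_in, spot_in, trace, place_of, tips_ahead gives the robot as it stands.
- The arm moves only by the tool arm_command, never from a script. Its argument "increments" is a list of rows, each an object with "angular": the turn, a rotation vector about the tool's x, y, z in rad, a list of three; "translation": the shift along the tool's x, y, z in mm, a list of three; "grip": the gripper command: -1 is shut, 1 is fully open, values between are in proportion. In form: [{"angular": [ax, ay, az], "translation": [x, y, z], "grip": grip}, ...]. A call has 1 to 10 rows; each row is the pose to reach, as a shift and turn from the pose commanded when the call began, along the tool's axes at that moment; what a row does not reach only later rows make up. A row lasts 1/8 s, in which the tool goes at most 62.5 mm and 10.7 degrees, less where a joint would pass 70% of its speed; a pose out of reach is approached as far as the arm can. A call with a gripper value outside its range is refused whole. The fingers move at their own pace and stop on an object; "squeeze" is the grip in N (left out, the last holds). Time passes only in rows, so rows that repeat a pose let the fingers close. It gives the time, the measured TCP pose, the force, the opening and the grip force at its end, in the units of the state.
- get_obs(): the state, without advancing time (a new reading comes with each control period).
- read_camera(name): name is "scene" or "side" or "wrist"; returns a dict with "frame" (400x640x3 uint8, red, green, blue), "intrinsics" (3x3 intrinsics, pixels), "R" (3x3) and "t" (3): a world point X has camera coordinates R X + t. Camera axes: x right, y down, z forward; pixel columns grow to the right and rows downward; lengths in m; the calibration is good to about 2 mm. A picture is of the moment at which its call begins. There is no depth.
- hand_in(): hands the job in; it is judged then, once.
Trained networks look in the newest picture that a camera, given by its name, has taken for a name from the list of things; names that differ only in an ending like _2 or _b are one class to them, and where a whole thing is asked for, a point or a joint stands for the part that bears it (a point fixed in the world has none). Each returns a list of dicts, best first, with "confidence" (0 to 1); they miss things now and then, are a little off and sometimes report something else, mostly with a low value. They report only what shows in the picture. A call takes as long as a camera call. They do not tell look-alikes from the thing itself.
- spot_in(camera, query): "extent" ([centre column, centre row, width, height] in pixels, round what is visible of it).
- trace(camera, query): "mask" (400x640 bool, what is visible of it) and "extent" ([centre column, centre row, width, height] in pixels, round what is visible of it).
- place_of(camera, query): "xy" ([column, row] in pixels: a listed point, or the origin of a listed thing).
The state is a dict: "time": time; "joint_positions": joint angles; "qvel": joint speeds; "joint_torque": joint torques, N m; "tool_pos": TCP position; "orientation": TCP orientation; "contact_force": force on the tool from outside, world axes, zero at the start; "moment": the same for the moment, N m; "finger_gap": finger opening in m; "finger_force": force on a finger pad.
Only numpy, scipy, OpenCV 4.12 (cv2) and the standard library are available. Lean on these libraries where they do the work, as an engineer would, in place of code of your own. Each camera call takes 0.05 s, during which the arm holds its last target. There are 200 camera calls.

## Working session

There is one attempt and no reset: what is moved stays moved. The work goes in short steps, Python scripts to look and compute and a tool call to move; the robot and the scene stay as the last step left them, time stands still between calls to the robot, and variables do not carry over. Pictures are saved under pics/ and viewed, at most 10 in all, crops included, and the job is handed in when it is done.

Besides the shell and the picture viewer there is one more tool, called after "Request:" as name(argument=value, ...), one argument or row to a line, values as JSON. arm_command: Moves the arm, as the interface text tells. Its arguments: {"type":"object","properties":{"increments":{"type":"array"},"squeeze":{"type":"number"}},"required":["increments"]}

```bash
mkdir -p pics; ls
cat > h.py <<'E'
import numpy as np, cv2
from bench import *
def ray(c,uv):
    d=c["R"].T@np.linalg.inv(c["intrinsics"])@np.array([uv[0],uv[1],1.]); o=-c["R"].T@c["t"]; return o,d/np.linalg.norm(d)
def at_z(c,uv,z):
    o,d=ray(c,uv); return o+d*(z-o[2])/d[2]
def tri(rs):
    A=sum(np.eye(3)-np.outer(d,d) for o,d in rs); b=sum((np.eye(3)-np.outer(d,d))@o for o,d in rs)
    p=np.linalg.solve(A,b); return p,[np.linalg.norm((np.eye(3)-np.outer(d,d))@(p-o)) for o,d in rs]
def proj(c,X):
    p=c["intrinsics"]@(c["R"]@np.asarray(X)+c["t"]); return p[:2]/p[2]
E
python3 - <<'E'
from h import *
np.set_printoptions(precision=4,suppress=True)
print(get_obs(),tips_ahead)
C={}
for n in("scene","side","wrist"):
    C[n]=read_camera(n); cv2.imwrite(f"pics/{n}0.png",C[n]["frame"][:,:,::-1]); print(n,-C[n]["R"].T@C[n]["t"],C[n]["R"][2])
for q in["scanner_center","scanner_nose","stand","rack","label","cell_center","cell_ring","gate","gate_beam","short_cell_center","vial_center","cup","dropper"]:
    P={n:place_of(n,q) for n in("scene","side")}
    print(q,{n:[(np.round(d["xy"]).tolist(),round(d["confidence"],2)) for d in P[n][:3]] for n in P})
    if all(P.values()): print("   ",*tri([ray(C[n],P[n][0]["xy"]) for n in P]))
E
```

```text
pics
{'time': 0.0, 'joint_positions': array([-1.2845,  0.2074,  1.543 , -0.0001,  1.3935, -0.1505]), 'qvel': array([-0.0026, -0.0007, -0.0004, -0.0008, -0.0002, -0.0013]), 'joint_torque': array([  0.0009, -37.0883, -28.1417,   0.0699,   0.036 ,  -0.0002]), 'tool_pos': array([ 0.243 , -0.5203,  0.2293]), 'orientation': array([-3.1394, -0.0003,  0.4368]), 'contact_force': array([ 0.1567,  0.148 , -0.1303]), 'moment': array([-0.0563, -0.0502,  0.0167]), 'finger_force': 0.0, 'finger_gap': 0.09405350253757068} 0.025
scene [ 0.3195 -0.4146  0.7119] [ 0.3309  0.6069 -0.7226]
side [ 0.5899 -0.6645  0.4763] [ 0.0136  0.8934 -0.449 ]
wrist [ 0.3135 -0.4869  0.383 ] [-0.2429 -0.1113 -0.9636]
scanner_center {'scene': [([241.0, 186.0], 0.84)], 'side': [([280.0, 169.0], 0.77)]}
    [0.5032 0.2414 0.075 ] [np.float64(0.00486149146002937), np.float64(0.004861491460029392)]
scanner_nose {'scene': [([288.0, 283.0], 0.69)], 'side': [([275.0, 195.0], 0.84)]}
    [ 0.4925 -0.028   0.1298] [np.float64(0.030196116190569007), np.float64(0.0301961161905689)]
stand {'scene': [([242.0, 214.0], 0.74), ([273.0, 
[... 1186 characters left out ...]
34617678139445)]
short_cell_center {'scene': [([276.0, 258.0], 0.78), ([352.0, 181.0], 0.54), ([290.0, 286.0], 0.52)], 'side': []}
vial_center {'scene': [([262.0, 243.0], 0.46)], 'side': [([264.0, 209.0], 0.47)]}
    [0.4807 0.1119 0.0397] [np.float64(0.002907619861210181), np.float64(0.0029076198612102383)]
cup {'scene': [([292.0, 201.0], 0.94)], 'side': [([312.0, 203.0], 0.81), ([264.0, 238.0], 0.49)]}
    [0.5884 0.2074 0.0053] [np.float64(0.005339193262355995), np.float64(0.005339193262356017)]
dropper {'scene': [([355.0, 181.0], 0.88), ([385.0, 255.0], 0.56)], 'side': [([268.0, 242.0], 0.4)]}
    [ 0.5561 -0.0628  0.1749] [np.float64(0.09595865483518036), np.float64(0.0959586548351803)]
```

Run:
```python
import cv2
for n,(a,b,c,d) in {"scene":(140,340,200,460),"side":(120,300,200,440)}.items():
    cv2.imwrite(f"pics/{n}c.png",cv2.resize(cv2.imread(f"pics/{n}0.png")[a:b,c:d],None,fx=3,fy=3,interpolation=cv2.INTER_CUBIC))
```

```text
(no output)
```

View pics/scenec.png

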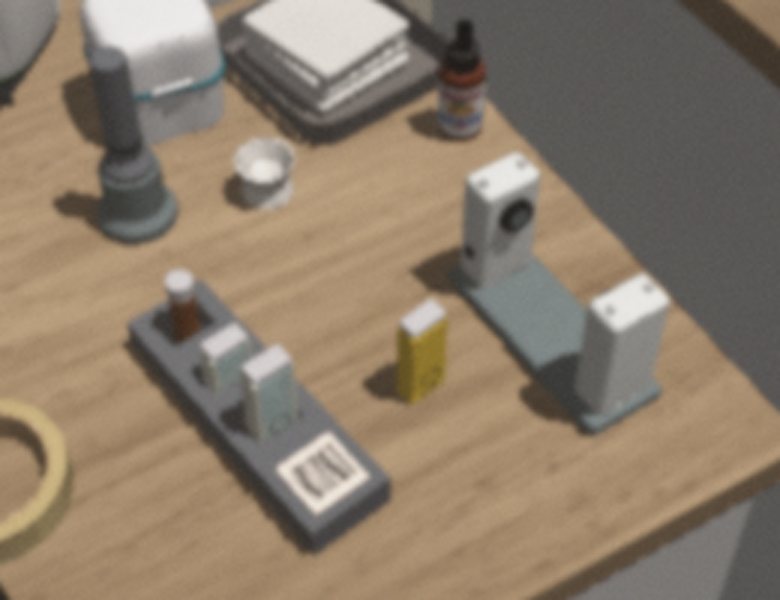

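View pics/sidec.png

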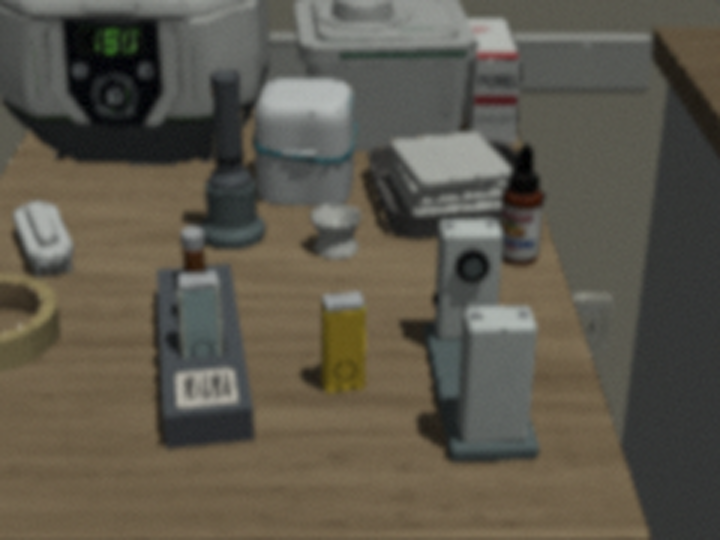

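Both views agree. In the scene picture, the tall cell is at about (290,271), beside the label at (308,298). The short cell (275,258) and the vial (261,242) come next along the rack. The yellow look-alike is at (341,257), the scanner at (240,185) and the gate is on the right. I'm moving the wrist camera over the rack and stand.

Request:
arm_command(
  increments=[
    {"angular": [0, 0, -0.18], "translation": [43, -43, -35], "grip": 0.2},
    {"angular": [0, 0, -0.36], "translation": [86, -86, -70], "grip": 0.2},
    {"angular": [0, 0, -0.54], "translation": [129, -128, -70], "grip": 0.2},
    {"angular": [0, 0, -0.72], "translation": [172, -171, -70], "grip": 0.2},
    {"angular": [0, 0, -0.9], "translation": [215, -213, -70], "grip": 0.2},
    {"angular": [0, 0, -1.08], "translation": [258, -256, -70], "grip": 0.2},
    {"angular": [0, 0, -1.27], "translation": [301, -298, -70], "grip": 0.2},
    {"angular": [0, 0, -1.27], "translation": [344, -341, -70], "grip": 0.2},
    {"angular": [0, 0, -1.27], "translation": [387, -384, -70], "grip": 0.2},
    {"angular": [0, 0, -1.27], "translation": [430, -426, -70], "grip": 0.2},
  ],
)

```text
time: 2.7
tool_pos: [0.4531, 0.049, 0.3009]
orientation: [3.14, 0.001, 1.707]
contact_force: [0.6, -1.5, 0.3]
finger_gap: 0.0566
finger_force: 0.0
```

Request:
arm_command(
  increments=[
    {"angular": [0, 0, 0], "translation": [40, 0, 0], "grip": 0.2},
    {"angular": [0, 0, 0], "translation": [70, -10, 0], "grip": 0.2},
    {"angular": [0, 0, 0], "translation": [90, -10, 0], "grip": 0.2},
    {"angular": [0, 0, 0], "translation": [90, -10, 0], "grip": 0.2},
  ],
)

```text
time: 3.2
tool_pos: [0.4302, 0.1356, 0.3006]
orientation: [3.141, 0.0, 1.71]
contact_force: [-0.1, 0.6, 0.2]
finger_gap: 0.0565
finger_force: 0.0
```

```bash
cat > look.py <<'E'
from h import *
import sys
np.set_printoptions(precision=4,suppress=True)
o=get_obs(); print(o["time"],o["tool_pos"],o["orientation"],o["joint_positions"])
def look(tag,zs,cams=("scene","side","wrist")):
    C={n:read_camera(n) for n in cams}
    for n in cams: cv2.imwrite(f"pics/{tag}_{n}.png",C[n]["frame"][:,:,::-1])
    for q,z in zs.items():
        for n in cams:
            for d in place_of(n,q)[:3]:
                if d["confidence"]>.4: print(q,n,np.round(d["xy"]),round(d["confidence"],2),at_z(C[n],d["xy"],z)[:2])
E
python3 - <<'E'
from look import *
look("b",{"scanner_center":.0775,"scanner_nose":.01,"stand":0,"rack":0,"label":.026,"cell_center":.045,"short_cell_center":.0325,"vial_center":.039,"gate_beam":.075,"gate":0,"cup":0,"dropper":0})
E
```

```text
3.2 [0.4302 0.1356 0.3006] [3.1413 0.0001 1.7096] [ 0.1132 -0.1144  1.7319 -0.0001  1.5238 -0.0256]
scanner_center scene [240. 184.] 0.6 [0.4982 0.2387]
scanner_center side [278. 170.] 0.83 [0.5005 0.2352]
scanner_center side [266. 250.] 0.68 [ 0.5075 -0.0993]
scanner_center wrist [392.  95.] 0.8 [0.4956 0.2391]
scanner_nose scene [387. 226.] 0.63 [0.7213 0.051 ]
stand scene [244. 210.] 0.61 [0.4978 0.2431]
stand side [274. 198.] 0.78 [0.4871 0.2377]
stand side [373. 205.] 0.63 [0.7346 0.2008]
stand side [277. 196.] 0.49 [0.4937 0.2498]
stand wrist [380.  97.] 0.87 [0.4954 0.2396]
rack scene [286. 281.] 0.93 [0.4943 0.0426]
rack wrist [352. 235.] 0.77 [0.4911 0.044 ]
label scene [306. 296.] 0.91 [ 0.503  -0.0191]
label side [268. 250.] 0.93 [ 0.5013 -0.0253]
label wrist [351. 282.] 0.58 [ 0.4963 -0.018 ]
cell_center scene [339. 256.] 0.66 [0.589  0.0142]
cell_center scene [287. 274.] 0.6 [0.4912 0.025 ]
cell_center side [263. 228.] 0.81 [0.4879 0.0208]
cell_center side [313. 236.] 0.7 [ 0.588  -0.0054]
cell_center wrist [422. 269.] 0.96 [0.5853 0.0252]
cell_center wrist [358. 257.] 0
[... 331 characters left out ...]
.0299]
vial_center wrist [355. 193.] 0.54 [0.4794 0.1159]
vial_center wrist [353. 248.] 0.48 [0.4893 0.0408]
gate_beam scene [387. 226.] 0.57 [0.6839 0.0082]
gate_beam scene [263. 244.] 0.5 [0.4746 0.082 ]
gate_beam side [360. 218.] 0.79 [0.6809 0.0105]
gate_beam wrist [499. 300.] 0.6 [0.6825 0.0095]
gate scene [385. 254.] 0.82 [0.6835 0.0023]
gate side [356. 254.] 0.75 [ 0.6752 -0.0051]
gate wrist [472. 270.] 0.76 [0.6788 0.0138]
cup scene [288. 202.] 0.9 [0.5872 0.217 ]
cup side [310. 205.] 0.78 [0.5802 0.201 ]
cup wrist [442. 126.] 0.59 [0.5852 0.2149]
dropper scene [354. 181.] 0.69 [0.7414 0.2008]
dropper side [376. 207.] 0.7 [0.7407 0.1892]
dropper wrist [547. 151.] 0.84 [0.7342 0.2011]
```

View pics/b_wrist.png

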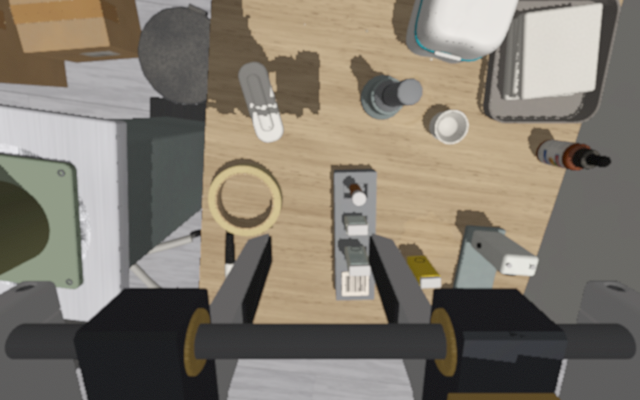

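The wrist view shows the rack (354,235) with the label at (355,284), and the scanner in its stand at (385,95). The cup is at (450,127), the gate at (495,260) and the yellow look-alike at (422,268). Next I'm moving above the scanner to refine its position.

Request:
arm_command(
  increments=[
    {"angular": [0, 0, 0], "translation": [35, 30, 15], "grip": 0.2},
    {"angular": [0, 0, 0], "translation": [70, 60, 35], "grip": 0.2},
    {"angular": [0, 0, 0], "translation": [93, 79, 50], "grip": 0.2},
    {"angular": [0, 0, 0], "translation": [93, 79, 50], "grip": 0.2},
    {"angular": [0, 0, 0], "translation": [93, 79, 50], "grip": 0.2},
  ],
)

```text
time: 5.78
tool_pos: [0.496, 0.2371, 0.2507]
orientation: [-3.141, 0.0, 1.707]
contact_force: [0.0, 0.8, -0.3]
finger_gap: 0.0561
finger_force: 0.0
```

Run:
```python
from look import *
look("c",{"scanner_center":.0775,"stand":0},("wrist",))
C=read_camera("wrist")
for z in (0,.05,.145): print(z,proj(C,[.4955,.2393,z]))
for q in("scanner","stand"):
    for d in trace("wrist",q)[:2]: print(q,d["confidence"],d["extent"])
```

```text
5.775 [0.496  0.2371 0.2507] [-3.1414  0.0005  1.7068] [ 0.2887  0.1378  1.5791 -0.0005  1.425   0.1527]
scanner_center wrist [323. 185.] 0.91 [0.4987 0.243 ]
0 [319.2615 173.9834]
0.05 [319.2323 182.4282]
0.145 [319.1481 206.7477]
scanner 0.91 [320.5, 194.6, 34.8, 52.8]
stand 0.94 [322.2, 174.2, 45.9, 42.1]
```

View pics/c_wrist.png

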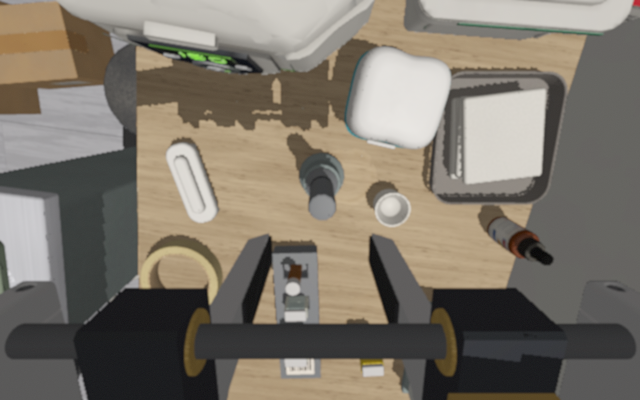

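The pen top is at (322,206) and the stand foot at (321,173), about 2 mm to +x of my estimate. Descending and gripping.

Request:
arm_command(
  increments=[
    {"angular": [0, 0, 0], "translation": [3, 2.5, 40], "grip": 0.2},
    {"angular": [0, 0, 0], "translation": [3, 2.5, 80], "grip": 0.2},
    {"angular": [0, 0, 0], "translation": [3, 2.5, 115], "grip": 0.2},
    {"angular": [0, 0, 0], "translation": [3, 2.5, 135], "grip": 0.2},
    {"angular": [0, 0, 0], "translation": [3, 2.5, 135], "grip": 0.2},
    {"angular": [0, 0, 0], "translation": [3, 2.5, 135], "grip": -1},
    {"angular": [0, 0, 0], "translation": [3, 2.5, 135], "grip": -1},
    {"angular": [0, 0, 0], "translation": [3, 2.5, 135], "grip": -1},
    {"angular": [0, 0, 0], "translation": [3, 2.5, 135], "grip": -1},
    {"angular": [0, 0, 0], "translation": [3, 2.5, 135], "grip": -1},
  ],
  squeeze=25,
)

```text
time: 7.32
tool_pos: [0.4986, 0.241, 0.1162]
orientation: [3.141, -0.0, 1.707]
contact_force: [-0.6, -0.7, 4.0]
finger_gap: 0.0236
finger_force: 25.0
```

Request:
arm_command(
  increments=[
    {"angular": [0, 0, 0], "translation": [0, 0, -15], "grip": -1},
    {"angular": [0, 0, 0], "translation": [0, 0, -40], "grip": -1},
    {"angular": [0, 0, 0], "translation": [0, 0, -70], "grip": -1},
    {"angular": [0, 0, 0], "translation": [0, 0, -100], "grip": -1},
    {"angular": [0, 0, 0], "translation": [-40, -5, -105], "grip": -1},
    {"angular": [0, 0, 0], "translation": [-90, -11, -105], "grip": -1},
    {"angular": [0, 0, 0], "translation": [-145, -18, -105], "grip": -1},
    {"angular": [0, 0, 0], "translation": [-200, -25, -105], "grip": -1},
    {"angular": [0, 0, 0], "translation": [-240, -30, -95], "grip": -1},
    {"angular": [0, 0, 0], "translation": [-261, -33, -80], "grip": -1},
  ],
)

```text
time: 8.57
tool_pos: [0.5014, -0.0245, 0.1964]
orientation: [3.139, 0.001, 1.704]
contact_force: [0.2, 0.4, -0.4]
finger_gap: 0.0236
finger_force: 25.0
```

Request:
arm_command(
  increments=[
    {"angular": [0, 0, 0], "translation": [0, 0, 7], "grip": -1},
    {"angular": [0, 0, 0], "translation": [0, 0, 7], "grip": -1},
  ],
)

```text
time: 8.82
tool_pos: [0.5005, -0.0214, 0.1881]
orientation: [-3.14, -0.001, 1.707]
contact_force: [-0.2, 0.4, -1.0]
finger_gap: 0.0234
finger_force: 25.0
```

Run:
```python
from look import *
look("d",{"scanner_nose":.076,"scanner_center":.1435,"label":.026},("scene","side","wrist"))
C={n:read_camera(n) for n in("scene","side")}
for q in("scanner_nose","label","scanner_center"):
    P={n:place_of(n,q) for n in C}
    if all(P.values()): print(q,*tri([ray(C[n],P[n][0]["xy"]) for n in C]))
a=cv2.imread("pics/d_scene.png")[200:340,220:400]; b=cv2.imread("pics/d_side.png")[150:290,200:340]
cv2.imwrite("pics/d_both.png",np.hstack([cv2.resize(x,None,fx=f,fy=f,interpolation=cv2.INTER_CUBIC) for x,f in((a,2.4),(b,2.4))]))
```

```text
8.825 [ 0.5005 -0.0214  0.1881] [-3.1405 -0.0011  1.7071] [-0.216   0.0901  1.766   0.0006  1.2869 -0.3525]
scanner_nose scene [303. 280.] 0.97 [ 0.5004 -0.019 ]
scanner_nose side [268. 222.] 0.63 [ 0.501  -0.0066]
scanner_nose wrist [322. 214.] 0.63 [ 0.5041 -0.0265]
scanner_center scene [275. 260.] 0.72 [ 0.4619 -0.007 ]
scanner_center scene [305. 251.] 0.61 [ 0.5077 -0.0159]
scanner_center side [264. 193.] 0.88 [ 0.4983 -0.0139]
scanner_center wrist [317. 243.] 0.59 [ 0.4999 -0.0257]
label scene [307. 297.] 0.64 [ 0.5037 -0.0209]
label side [265. 250.] 0.75 [ 0.4954 -0.0269]
label wrist [321. 194.] 0.72 [ 0.5021 -0.0217]
scanner_nose [ 0.5036 -0.0198  0.0775] [np.float64(0.0018023470678654788), np.float64(0.0018023470678653925)]
label [ 0.4997 -0.0332  0.0386] [np.float64(0.004417529640767803), np.float64(0.0044175296407679)]
scanner_center [ 0.4998 -0.0227  0.1501] [np.float64(0.00070079857826739), np.float64(0.0007007985782673589)]
```

View pics/d_both.png

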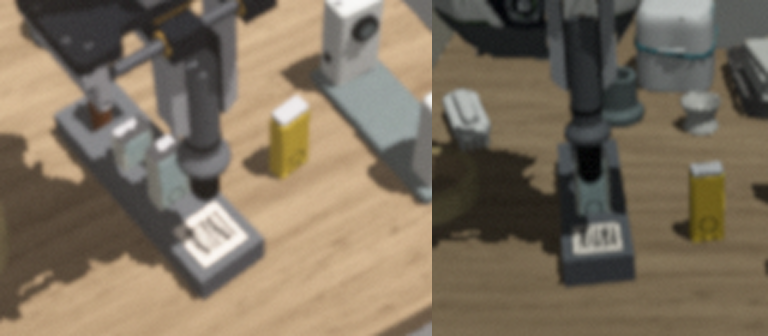

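The nose is over the label, about 56 mm up, and the short cell and vial haven't moved. I'm lowering it 6 mm and holding for more than 2 s.

Request:
arm_command(
  increments=[
    {"angular": [0, 0, 0], "translation": [-1, 0.5, 6], "grip": -1},
    {"angular": [0, 0, 0], "translation": [-1, 0.5, 6], "grip": -1},
    {"angular": [0, 0, 0], "translation": [-1, 0.5, 6], "grip": -1},
    {"angular": [0, 0, 0], "translation": [-1, 0.5, 6], "grip": -1},
    {"angular": [0, 0, 0], "translation": [-1, 0.5, 6], "grip": -1},
    {"angular": [0, 0, 0], "translation": [-1, 0.5, 6], "grip": -1},
    {"angular": [0, 0, 0], "translation": [-1, 0.5, 6], "grip": -1},
    {"angular": [0, 0, 0], "translation": [-1, 0.5, 6], "grip": -1},
    {"angular": [0, 0, 0], "translation": [-1, 0.5, 6], "grip": -1},
    {"angular": [0, 0, 0], "translation": [-1, 0.5, 6], "grip": -1},
  ],
)

```text
time: 11.08
tool_pos: [0.5016, -0.0231, 0.1825]
orientation: [3.142, -0.0, 1.707]
contact_force: [0.3, 0.1, -0.2]
finger_gap: 0.0235
finger_force: 25.0
```

Request:
arm_command(
  increments=[
    {"angular": [0, 0, 0], "translation": [0, 0, 0], "grip": -1},
    {"angular": [0, 0, 0], "translation": [0, 0, 0], "grip": -1},
    {"angular": [0, 0, 0], "translation": [0, 0, 0], "grip": -1},
    {"angular": [0, 0, 0], "translation": [0, 0, 0], "grip": -1},
    {"angular": [0, 0, 0], "translation": [0, 0, 0], "grip": -1},
    {"angular": [0, 0, 0], "translation": [0, 0, 0], "grip": -1},
    {"angular": [0, 0, 0], "translation": [0, 0, 0], "grip": -1},
    {"angular": [0, 0, 0], "translation": [0, 0, 0], "grip": -1},
    {"angular": [0, 0, 0], "translation": [0, 0, 0], "grip": -1},
    {"angular": [0, 0, 0], "translation": [0, 0, 0], "grip": -1},
  ],
)

```text
time: 12.32
tool_pos: [0.5016, -0.0231, 0.1824]
orientation: [-3.142, -0.0, 1.707]
contact_force: [-0.1, -0.2, -0.9]
finger_gap: 0.0238
finger_force: 25.0
```

Run:
```python
from look import *
p=o["tool_pos"]; y=o["orientation"][2]; d=np.array([.4986,.2407])-p[:2]
X=np.array([np.cos(y),np.sin(y)]);Y=np.array([np.sin(y),-np.cos(y)]); print(1000*d@X,1000*d@Y,1000*(p[2]-.1162))
```

```text
12.325 [ 0.5016 -0.0231  0.1824] [-3.1416 -0.      1.7068] [-0.2186  0.098   1.7699  0.      1.2737 -0.3546]
261.79640724739255 32.78416769792945 66.24484951759347
```

Request:
arm_command(
  increments=[
    {"angular": [0, 0, 0], "translation": [0, 0, 0], "grip": -1},
    {"angular": [0, 0, 0], "translation": [0, 0, 0], "grip": -1},
    {"angular": [0, 0, 0], "translation": [0, 0, -20], "grip": -1},
    {"angular": [0, 0, 0], "translation": [25, 3, -35], "grip": -1},
    {"angular": [0, 0, 0], "translation": [75, 9, -35], "grip": -1},
    {"angular": [0, 0, 0], "translation": [130, 16, -35], "grip": -1},
    {"angular": [0, 0, 0], "translation": [185, 23, -35], "grip": -1},
    {"angular": [0, 0, 0], "translation": [235, 29, -35], "grip": -1},
    {"angular": [0, 0, 0], "translation": [261.8, 32.8, -10], "grip": -1},
    {"angular": [0, 0, 0], "translation": [261.8, 32.8, 5], "grip": -1},
  ],
)

```text
time: 13.58
tool_pos: [0.4978, 0.2422, 0.1762]
orientation: [-3.14, 0.0, 1.71]
contact_force: [-0.1, 0.8, -1.1]
finger_gap: 0.0235
finger_force: 25.0
```

Request:
arm_command(
  increments=[
    {"angular": [0, 0, 0], "translation": [0, 0, 0], "grip": -1},
    {"angular": [0, 0, 0], "translation": [0, 0, 0], "grip": -1},
  ],
)

```text
time: 13.82
tool_pos: [0.4992, 0.2396, 0.178]
orientation: [3.141, 0.0, 1.705]
contact_force: [1.0, -0.5, -0.8]
finger_gap: 0.024
finger_force: 25.0
```

Run:
```python
from look import *
p=o["tool_pos"]; y=o["orientation"][2]; d=np.array([.4986,.2407])-p[:2]
X=np.array([np.cos(y),np.sin(y)]);Y=np.array([np.sin(y),-np.cos(y)]); print(1000*d@X,1000*d@Y,1000*(p[2]-.1162))
```

```text
13.825 [0.4992 0.2396 0.178 ] [3.1408 0.0002 1.7052] [ 0.2914  0.2101  1.6504 -0.0003  1.2805  0.1572]
1.133164693617294 -0.4711776767705973 61.80651139177418
```

Request:
arm_command(
  increments=[
    {"angular": [0, 0, 0], "translation": [1, 0, 10], "grip": -1},
    {"angular": [0, 0, 0], "translation": [1, 0, 22], "grip": -1},
    {"angular": [0, 0, 0], "translation": [1, 0, 36], "grip": -1},
    {"angular": [0, 0, 0], "translation": [1, 0, 48], "grip": -1},
    {"angular": [0, 0, 0], "translation": [1, 0, 56], "grip": -1},
    {"angular": [0, 0, 0], "translation": [1, 0, 61], "grip": -1},
    {"angular": [0, 0, 0], "translation": [1, 0, 61], "grip": -1},
    {"angular": [0, 0, 0], "translation": [1, 0, 61], "grip": -1},
  ],
)

```text
time: 14.82
tool_pos: [0.4987, 0.2418, 0.1166]
orientation: [3.141, -0.0, 1.707]
contact_force: [-0.2, 0.2, -1.2]
finger_gap: 0.0232
finger_force: 25.0
```

Request:
arm_command(
  increments=[
    {"angular": [0, 0, 0], "translation": [0, 0, 0.5], "grip": -0.2},
    {"angular": [0, 0, 0], "translation": [0, 0, 0.5], "grip": 0.1},
    {"angular": [0, 0, 0], "translation": [0, 0, 0.5], "grip": 0.2},
    {"angular": [0, 0, 0], "translation": [0, 0, -20], "grip": 0.2},
    {"angular": [0, 0, 0], "translation": [0, 0, -60], "grip": 0.2},
    {"angular": [0, 0, 0], "translation": [0, 0, -110], "grip": 0.2},
    {"angular": [0, 0, 0], "translation": [-40, -6, -133], "grip": 0.2},
    {"angular": [0, 0, 0], "translation": [-95, -15, -133], "grip": 0.2},
    {"angular": [0, 0, 0], "translation": [-150, -24, -133], "grip": 0.2},
    {"angular": [0, 0, 0], "translation": [-190, -30, -133], "grip": 0.2},
  ],
)

```text
time: 16.08
tool_pos: [0.4943, 0.0474, 0.2498]
orientation: [3.141, 0.0, 1.706]
contact_force: [0.1, -0.1, 1.0]
finger_gap: 0.0563
finger_force: 0.0
```

Request:
arm_command(
  increments=[
    {"angular": [0, 0, 0], "translation": [-24, -4, 0], "grip": 0.2},
    {"angular": [0, 0, 0], "translation": [-24, -4, 0], "grip": 0.2},
    {"angular": [0, 0, 0], "translation": [-24, -4, 0], "grip": 0.2},
  ],
)

```text
time: 16.45
tool_pos: [0.4938, 0.0257, 0.2495]
orientation: [3.141, -0.001, 1.707]
contact_force: [0.7, -0.2, -0.5]
finger_gap: 0.0566
finger_force: 0.0
```

Run:
```python
from look import *
look("e",{"rack":0,"label":.026,"cell_center":.045,"short_cell_center":.0325,"vial_center":.039,"gate_beam":.075},("wrist",))
C=read_camera("wrist")
t=trace("wrist","rack")[0]; print(t["confidence"],t["extent"])
for x in(-.0475,0): pass
for q in("cell","short_cell_center","gate"):
    for d in trace("wrist",q)[:2]: print(q,d["confidence"],d["extent"])
S=read_camera("scene");print([(d["confidence"],d["extent"]) for d in trace("scene","scanner")[:2]])
a=cv2.imread("pics/e_wrist.png")[110:310,220:420];a=cv2.resize(a,(600,600),interpolation=cv2.INTER_CUBIC)
cv2.imwrite("pics/e_c.png",np.hstack([a,cv2.resize(S["frame"][140:240,210:243,::-1],(198,600))]))
print(C["intrinsics"][0])
```

```text
16.45 [0.4938 0.0257 0.2495] [ 3.1414 -0.0006  1.7069] [-0.1237  0.018   1.7103  0.0006  1.4133 -0.2599]
rack wrist [322. 157.] 0.75 [0.4935 0.0504]
label wrist [320. 219.] 0.73 [ 0.5002 -0.021 ]
cell_center wrist [322. 184.] 0.88 [0.4963 0.026 ]
cell_center wrist [402. 200.] 0.79 [0.5878 0.02  ]
short_cell_center wrist [318. 138.] 0.69 [0.4851 0.0749]
vial_center wrist [317. 100.] 0.79 [0.4782 0.1137]
gate_beam wrist [495. 226.] 0.91 [0.6811 0.0134]
0.58 [320.4, 157.8, 53.3, 169.8]
cell 0.6 [404.5, 200.8, 36.4, 23.6]
cell 0.58 [319.7, 184.8, 27.0, 25.0]
short_cell_center 0.61 [319.4, 158.9, 57.9, 170.7]
gate 0.83 [487.5, 216.2, 110.0, 139.7]
[(0.52, [243.2, 183.2, 18.7, 37.3])]
[330.5235   0.     319.9719]
```

View pics/e_c.png

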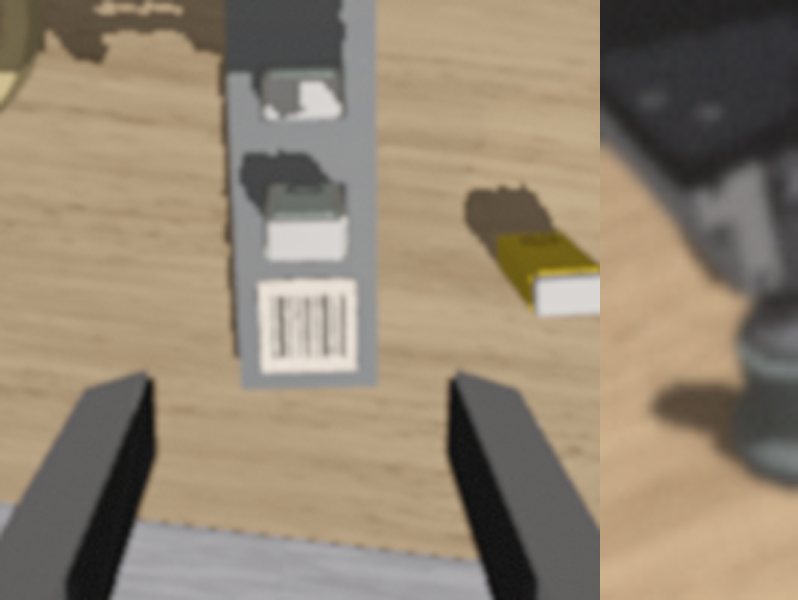

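The crop shows the cell cap centred at (307,240), which is pixel (322,190). The label is at (308,327), the rack runs almost along the tool x axis, and the scanner is standing in its stand. Now computing the exact offsets.

Run:
```python
from look import *
C=read_camera("wrist")
f=lambda u,v,z: at_z(C,(220+u/3,110+v/3),z)[:2]
bl,br,tl,tr=f(240,385,.025),f(377,385,.025),f(228,73,.025),f(376,73,.025)
print("edges",bl,br,tl,tr,np.linalg.norm(br-bl),np.linalg.norm(tr-tl))
m1,m2=(bl+br)/2,(tl+tr)/2; d=m2-m1; print("yaw",np.arctan2(d[1],d[0]))
u=d/np.linalg.norm(d); print("end mid",m1,"label",m1+.025*u,"cellpos",m1+.075*u, "label img",f(308,327,.026))
caps=[f(*p,.080) for p in((266,222),(347,220),(268,261),(346,260))]; c=np.mean(caps,0); print("cap",caps,c)
k=caps[1]-caps[0]+caps[3]-caps[2]; print("cap y dir yaw",np.arctan2(k[1],k[0])+np.pi/2)
p=o["tool_pos"]; y=o["orientation"][2]; X=np.array([np.cos(y),np.sin(y)]);Y=np.array([np.sin(y),-np.cos(y)])
for q in (c,m1+.075*u): print(1000*(q-p[:2])@X,1000*(q-p[:2])@Y)
```

```text
17.15 [0.4938 0.0251 0.2495] [3.1415 0.     1.7068] [-0.1245  0.018   1.7103  0.      1.4132 -0.2605]
edges [ 0.4794 -0.0498] [ 0.5348 -0.0422] [0.4599 0.0737] [0.5148 0.0812] 0.0558925837218299 0.055396721480617306
yaw 1.7296569711666399
end mid [ 0.5071 -0.046 ] label [ 0.5032 -0.0213] cellpos [0.4953 0.028 ] label img [ 0.5034 -0.021 ]
cap [array([0.4815, 0.0313]), array([0.5082, 0.0356]), array([0.4839, 0.018 ]), array([0.5099, 0.022 ])] [0.4959 0.0267]
cap y dir yaw 1.7272559816350468
1.3542106364541275 2.274405544383172
2.750556127393611 1.8438789660930306
```

Request:
arm_command(
  increments=[
    {"angular": [0, 0, -0.021], "translation": [2, 2, 30], "grip": 0.2},
    {"angular": [0, 0, -0.021], "translation": [2, 2, 75], "grip": 0.2},
    {"angular": [0, 0, -0.021], "translation": [2, 2, 120], "grip": 0.2},
    {"angular": [0, 0, -0.021], "translation": [2, 2, 155], "grip": 0.2},
    {"angular": [0, 0, -0.021], "translation": [2, 2, 175], "grip": 0.2},
    {"angular": [0, 0, -0.021], "translation": [2, 2, 175], "grip": 0.2},
    {"angular": [0, 0, -0.021], "translation": [2, 2, 175], "grip": 0.2},
  ],
)

```text
time: 18.08
tool_pos: [0.4964, 0.0272, 0.0754]
orientation: [3.14, 0.0, 1.728]
contact_force: [0.8, 0.7, 0.6]
finger_gap: 0.0565
finger_force: 0.0
```

Request:
arm_command(
  increments=[
    {"angular": [0, 0, 0], "translation": [0, 0, 0], "grip": -0.2},
    {"angular": [0, 0, 0], "translation": [0, 0, 0], "grip": -0.38},
    {"angular": [0, 0, 0], "translation": [0, 0, 0], "grip": -0.6},
    {"angular": [0, 0, 0], "translation": [0, 0, 0], "grip": -1},
    {"angular": [0, 0, 0], "translation": [0, 0, 0], "grip": -1},
    {"angular": [0, 0, 0], "translation": [0, 0, 0], "grip": -1},
  ],
  squeeze=18,
)

```text
time: 18.82
tool_pos: [0.4958, 0.0273, 0.0748]
orientation: [3.141, 0.0, 1.728]
contact_force: [-1.1, 1.3, 4.6]
finger_gap: 0.0283
finger_force: 18.0
```

Request:
arm_command(
  increments=[
    {"angular": [0, 0, 0], "translation": [0, 0, -10], "grip": -1},
    {"angular": [0, 0, 0], "translation": [0, 0, -25], "grip": -1},
    {"angular": [0, 0, 0], "translation": [0, 0, -55], "grip": -1},
    {"angular": [0, 0, 0], "translation": [0, 0, -90], "grip": -1},
    {"angular": [0, 0, 0], "translation": [0, 0, -125], "grip": -1},
    {"angular": [0, 0, 0], "translation": [-10, 30, -150], "grip": -1},
    {"angular": [0, 0, 0], "translation": [-25, 60, -165], "grip": -1},
    {"angular": [0, 0, 0], "translation": [-43, 90, -165], "grip": -1},
    {"angular": [0, 0, 0], "translation": [-43, 98, -165], "grip": -1},
    {"angular": [0, 0, 0], "translation": [-43, 98, -165], "grip": -1},
  ],
)

```text
time: 20.08
tool_pos: [0.5985, 0.0006, 0.2393]
orientation: [-3.14, -0.001, 1.728]
contact_force: [0.3, -0.1, -0.5]
finger_gap: 0.0279
finger_force: 17.9
```

Run:
```python
from look import *
look("f",{"gate_beam":.075,"gate":0,"cell_center":.193,"cell_ring":.176},("wrist","scene","side"))
a=cv2.imread("pics/f_wrist.png")[90:290,290:550];cv2.imwrite("pics/f_c.png",cv2.resize(a,(780,600),interpolation=cv2.INTER_CUBIC))
```

```text
20.075 [0.5985 0.0006 0.2393] [-3.1403 -0.0007  1.728 ] [-0.1437  0.2502  1.4701  0.0003  1.4228 -0.3009]
gate_beam wrist [406. 194.] 0.64 [0.683  0.0134]
gate_beam scene [386. 227.] 0.57 [0.6804 0.007 ]
gate wrist [390. 182.] 0.94 [0.6826 0.0087]
gate scene [384. 254.] 0.66 [0.6812 0.0036]
gate side [358. 256.] 0.79 [ 0.6778 -0.0095]
cell_center wrist [313. 166.] 0.96 [0.5872 0.0456]
cell_center wrist [324. 247.] 0.58 [ 0.6022 -0.0059]
cell_center scene [349. 195.] 0.85 [0.6023 0.0118]
cell_center scene [340. 256.] 0.77 [ 0.5291 -0.0823]
cell_center side [313. 234.] 0.97 [ 0.5885 -0.2286]
cell_center side [315. 156.] 0.6 [0.5918 0.0421]
cell_ring wrist [318. 235.] 0.65 [ 0.5977 -0.0046]
cell_ring wrist [407. 196.] 0.61 [0.6527 0.0324]
cell_ring wrist [318. 164.] 0.59 [0.5905 0.0443]
cell_ring scene [336. 262.] 0.82 [ 0.5267 -0.0778]
cell_ring scene [351. 201.] 0.6 [0.6078 0.0125]
cell_ring side [317. 163.] 0.96 [0.5951 0.0499]
cell_ring side [317. 241.] 0.84 [ 0.5934 -0.2184]
```

View pics/f_c.png

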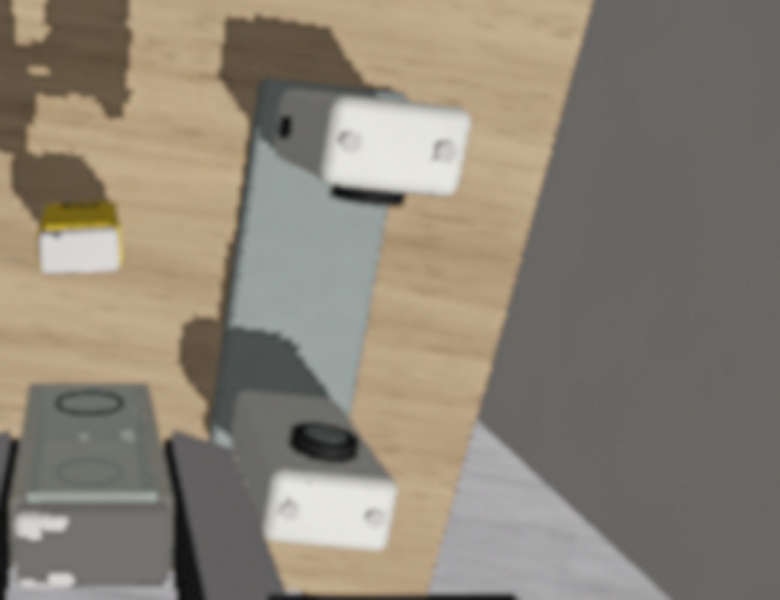

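The crop shows the gate post tops centred at about (398,147) and (330,510), with the base's left edge running from (262,82) to (213,440). The cell hangs upright in the grip with its windows across the tool y axis.

Run:
```python
from look import *
C=read_camera("wrist")
f=lambda p,z: at_z(C,(290+p[0]/3,90+p[1]/3),z)[:2]
yaw=lambda d:np.arctan2(d[1],d[0])
for z in(.098,.110):
    F=[f(p,z) for p in((340,97),(470,113),(458,194),(324,183))];N=[f(p,z) for p in((275,471),(396,484),(385,549),(264,535))]
    S=[f(p,z) for p in((350,140),(444,151),(288,508),(374,516))]
    cF,cN=np.mean(F,0),np.mean(N,0); print(z,"mid",(cF+cN)/2,"dist",np.linalg.norm(cF-cN),"yaw",yaw(cF-cN), "screws mid",np.mean(S,0),yaw(S[0]+S[1]-S[2]-S[3]))
    for Q in(F,N): print("  x,y size",[np.linalg.norm(Q[i]-Q[(i+1)%4]) for i in range(4)])
L=[f(p,.012) for p in((262,82),(213,440))];R=[f(p,.012) for p in((385,210),(350,410))]
u=(L[0]-L[1])/np.linalg.norm(L[0]-L[1]); n=np.array([u[1],-u[0]])
print("base yaw",yaw(u),yaw(R[0]-R[1]),"len",np.linalg.norm(L[0]-L[1]),"width",(np.mean(R,0)-L[0])@n,"centre",np.mean(L,0)+.028*n)
for a,b in(((340,97),(275,471)),): pass
```

```text
20.825 [0.599  0.0001 0.2394] [-3.1416 -0.      1.7278] [-0.1442  0.2503  1.4696  0.      1.4218 -0.3011]
0.098 mid [0.6827 0.0098] dist 0.11669884561431862 yaw 1.6222280542689942 screws mid [0.6827 0.0097] 1.6291119663850535
  x,y size [np.float64(0.03834053673301611), np.float64(0.023516431109122885), np.float64(0.040115174613940506), np.float64(0.02495015178472666)]
  x,y size [np.float64(0.03944150280919969), np.float64(0.02315510099085253), np.float64(0.04026458903288604), np.float64(0.022692862227949213)]
0.11 mid [0.6788 0.0125] dist 0.11195134666617197 yaw 1.6222280542689942 screws mid [0.6788 0.0125] 1.6291119663850526
  x,y size [np.float64(0.03678078130567514), np.float64(0.02255974442240363), np.float64(0.03848322402966639), np.float64(0.023935139007774605)]
  x,y size [np.float64(0.03783695829023459), np.float64(0.022213113801351037), np.float64(0.03862656002690137), np.float64(0.021769679663541673)]
base yaw 1.6342401109735119 1.6340634486029257 len 0.14306025860189248 width 0.05386091173081832 centre [0.6835 0.0109]
```

Gate centre is (0.683, 0.010), with the beam yaw at 1.629. The post spacing of 116.7 mm confirms the 98 mm height. I'm moving above the gate, turning, then descending.

Request:
arm_command(
  increments=[
    {"angular": [0, 0, 0.03], "translation": [-1, 20, 0], "grip": -1},
    {"angular": [0, 0, 0.07], "translation": [-2, 50, 0], "grip": -1},
    {"angular": [0, 0, 0.099], "translation": [-3, 75, 0], "grip": -1},
    {"angular": [0, 0, 0.099], "translation": [-3.4, 84.5, 10], "grip": -1},
    {"angular": [0, 0, 0.099], "translation": [-3.4, 84.5, 35], "grip": -1},
    {"angular": [0, 0, 0.099], "translation": [-3.4, 84.5, 65], "grip": -1},
    {"angular": [0, 0, 0.099], "translation": [-3.4, 84.5, 90], "grip": -1},
    {"angular": [0, 0, 0.099], "translation": [-3.4, 84.5, 108], "grip": -1},
    {"angular": [0, 0, 0.099], "translation": [-3.4, 84.5, 117.6], "grip": -1},
    {"angular": [0, 0, 0.099], "translation": [-3.4, 84.5, 117.6], "grip": -1},
  ],
)

```text
time: 22.12
tool_pos: [0.6826, 0.0101, 0.1213]
orientation: [-3.14, -0.0, 1.629]
contact_force: [0.0, 0.5, -1.0]
finger_gap: 0.0277
finger_force: 17.9
```

Run:
```python
from look import *
C={n:read_camera(n) for n in("scene","side","wrist")}
for n in C:
    for X in([.683,.010,.075],[.683,.010,.127]): print(n,np.round(proj(C[n],X),1))
for q in("cell_ring","gate_beam"):
    for n in C:
        for d in place_of(n,q)[:3]: print(q,n,np.round(d["xy"]),d["confidence"],at_z(C[n],d["xy"],.075)[:2])
g=[]
for n,s in(("scene",(150,290,330,460)),("side",(140,280,290,420)),("wrist",(110,290,230,430))):
    x=C[n]["frame"][s[0]:s[1],s[2]:s[3],::-1]; cv2.imwrite(f"pics/g_{n}.png",cv2.resize(x,None,fx=3,fy=3,interpolation=cv2.INTER_CUBIC))
a,b=cv2.imread("pics/g_scene.png"),cv2.imread("pics/g_side.png"); cv2.imwrite("pics/g.png",np.hstack([a,b]))
```

```text
22.125 [0.6826 0.0101 0.1213] [-3.1405 -0.0002  1.6289] [-0.1119  0.5259  1.3462  0.      1.2706 -0.17  ]
scene [385.7 225.7]
scene [388.3 205.8]
side [361.6 218.4]
side [363.1 194.8]
wrist [318.7 235.6]
wrist [318.5 273.6]
cell_ring scene [384. 224.] 0.85 [0.6822 0.0139]
cell_ring scene [337. 263.] 0.6 [ 0.5654 -0.017 ]
cell_ring side [318. 242.] 0.94 [ 0.5974 -0.0699]
cell_ring side [363. 218.] 0.59 [0.6853 0.0136]
cell_ring wrist [206. 191.] 0.7 [0.611  0.0357]
cell_ring wrist [320. 236.] 0.67 [0.6838 0.0099]
gate_beam scene [390. 229.] 0.93 [0.6848 0.0006]
gate_beam side [361. 218.] 0.61 [0.681  0.0101]
```

View pics/g.png

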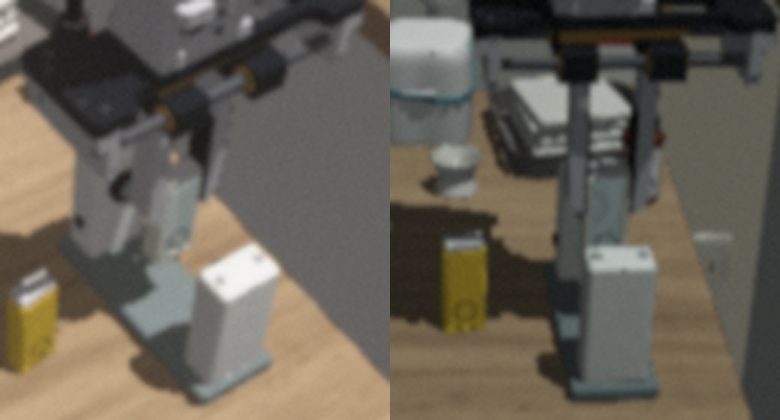

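View pics/g_wrist.png

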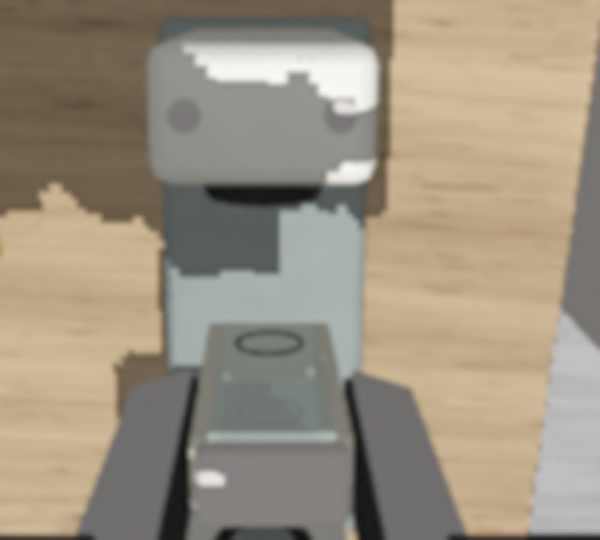

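The cell hangs between the lenses. In the wrist crop its ring column is 268 and the lens barrel's mid column is 264, under 1 mm apart. The fingers are above the barrels and nothing else has moved. Letting it settle.

Request:
arm_command(
  increments=[
    {"angular": [0, 0, 0], "translation": [0, -0.4, 0], "grip": -1},
    {"angular": [0, 0, 0], "translation": [0, -0.4, 0], "grip": -1},
    {"angular": [0, 0, 0], "translation": [0, -0.4, 0], "grip": -1},
    {"angular": [0, 0, 0], "translation": [0, -0.4, 0], "grip": -1},
    {"angular": [0, 0, 0], "translation": [0, -0.4, 0], "grip": -1},
    {"angular": [0, 0, 0], "translation": [0, -0.4, 0], "grip": -1},
    {"angular": [0, 0, 0], "translation": [0, -0.4, 0], "grip": -1},
    {"angular": [0, 0, 0], "translation": [0, -0.4, 0], "grip": -1},
  ],
)

```text
time: 23.58
tool_pos: [0.6826, 0.01, 0.1218]
orientation: [-3.142, 0.0, 1.629]
contact_force: [-0.3, 0.2, -0.3]
finger_gap: 0.0279
finger_force: 17.9
```

```bash
python3 -c "
from look import *
p=o['tool_pos']
if abs(p[2]-.1217)<.002 and abs(p[0]-.6825)<.003 and abs(p[1]-.01)<.003: print(hand_in())"
```

```text
23.575 [0.6826 0.01   0.1218] [-3.1416  0.      1.6288] [-0.1119  0.5246  1.3468 -0.      1.2702 -0.1699]
the job is handed in; nothing more can be done
None
```

I handed in the job at 23.6 s: the scanner was held about 5 cm over the label for over 2 s and put back in its stand, and the tall cell is held upright and still in the gate with its ring on the beam line to within about 1–2 mm by my measurements; no verdict came back.

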